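# Clear the way and draw the spreading board out under the stereo microscope

## Task

Clear the loose vials and the pot from the bench beside the microscope, standing the vials upright in the tray that already holds vials and the pot upright in the tray that already holds pots. Then slide the insect spreading board out sideways along the microscope base, without lifting or tipping it, until the black line across it is level with the edge of the base and the last beetle lies under the lens. More than half of the board now hangs over and would tip, so finish while holding it there, flat on the base and still; leave the pen cup, petri dish, forceps and slide box alone.

Things in the scene. Friction and masses are not known exactly. Their poses are not given: they have to be found in the camera images.
- scope: White stereo microscope, blue knobs, fixed, 360 mm high. Origin: on the bench straight below the lens. -x is its front (eyepieces, towards the robot), -y the robot's right, to which the board is drawn out. Flat base plate 34 mm high, from 120 mm before (-x) to 160 mm behind (+x) the origin, 110 mm to either side (y). Column at x over 58 mm.
- scope_axis (a point): Point on the top of the microscope base straight below the lens, 34 mm above the bench. The lens is 101 mm above it. The head reaches 66 mm to either side in y (zoom knobs, 223 to 257 mm above the bench) and the eyepieces 115 mm towards -x, 355 to 370 mm above the bench.
- scope_edge (a point): Middle of the right (-y) top edge of the microscope base, 110 mm from scope_axis; the edge is straight and runs along the microscope's x.
- board: Wooden insect spreading board, 340 mm long (its y), 60 wide (x), 20 thick, 0.17 to 0.31 kg, with a groove and four dark beetles pinned along it, pins up to 26 mm above it. Lies loose across the base under the lens, the outer (-y) end hanging 70 to 100 mm over the right edge at the start. Origin: centre of its underside. It balances at its middle: it tips once over 170 mm overhang.
- board_line (a point): Middle of the black line across the board's top face, 200 mm from the outer end (30 mm to the +y side of the board's middle).
- board_end (a point): Middle of the board's outer (-y) end face, at half thickness (44 mm above the bench). The 90 mm of board next to it are bare, to be gripped across the 60 mm width.
- last_beetle (a point): On the board's top face at the last beetle, the one nearest the inner (+y) end, 30 mm from that end and 110 mm from the line: it lies below the lens when the line is level with the base edge and the board is square to the edge.
- vial_a: Capped glass vial, 24 mm diameter, 62 mm high (black cap 23 mm diameter, top 14 mm), 35 g, standing on the bench where the board will come out. Origin: centre of its underside, z up through the cap.
- vial_b: Second vial, the same as vial_a.
- pot: Squat white collecting pot with a lid, 46 mm diameter at the lid (top 14 mm), tapering from 44 to 40 mm below it, 46 mm high, 50 g, standing on the bench near the vials. Origin: centre of its underside, z up.
- vial_tray: Shallow metal tray at the robot's right: 120 mm along its x, 130 along its y outside, walls 28 high, walls and floor 4 thick, fixed. Origin: centre of its underside. Three more such vials are fixed in it along y = -44 mm; the +y half is free. The two trays are alike but for what is in them, and may be in either place.
- vial_tray_free (a point): On the vial tray's floor, middle of the free part (clear 55 mm either way along x, 34 mm towards +y to the wall, 58 mm towards -y to the fixed vials).
- pot_tray: The other tray: 120 mm along its x, 130 along its y outside, walls 28 high, walls and floor 4 thick, fixed. Origin: centre of its underside. Two more pots of the same kind are fixed along its -y side, on the line y = -34 mm; the +y side is free.
- pot_tray_free (a point): On the pot tray's floor, middle of the free part (clear 55 mm either way along x, 34 mm towards +y to the wall, 37 mm towards -y to the fixed pots).
- pen_cup: Bystander: white cup with pens, 72 mm diameter, about 150 mm high with the pens, beyond the work. Origin: centre of its underside.
- petri: Bystander: closed petri dish in front of the microscope, left, 92 mm diameter, 16 mm high. Origin: centre of its underside.
- forceps: Bystander: steel forceps lying on the bench left of the microscope, 115 mm long, 6 mm high. Origin: middle of its length.
- slide_box: Bystander: wooden slide box, 170 x 100 x 39 mm, left of the microscope. Origin: centre of its underside.

How it is judged (in metres and radians):
On the way, in this order (a step that is already met when the one before it is completed fails the run):
1. both vials stand in the vial tray and the pot in the pot tray, let go (x of vial_a in the frame of vial_tray between -0.056 and 0.056 m and y of vial_a in the frame of vial_tray between -0.061 and 0.061 m and height (world z) of each of vial_a, vial_b, pot below 0.012 m and angle between each of vial_a, vial_b, pot's own z axis and vertical below 0.2 rad and linear speed of each of vial_a, vial_b, pot below 0.05 m/s and contact force between the fingers and vial_a below 0.05 N and x of vial_b in the frame of vial_tray between -0.056 and 0.056 m and y of vial_b in the frame of vial_tray between -0.061 and 0.061 m and contact force between the fingers and vial_b below 0.05 N and x of pot in the frame of pot_tray between -0.056 and 0.056 m and y of pot in the frame of pot_tray between -0.061 and 0.061 m and contact force between the fingers and pot below 0.05 N), for 0.2 s.
2. the board is drawn out to its line and held (y of board_line in the frame of scope between -0.116 and -0.104 m and horizontal distance between last_beetle and scope_axis below 0.012 m and angle between board's own z axis and vertical below 0.04 rad and height (world z) of board_line between 0.051 and 0.058 m and contact force between the fingers and board above 0.5 N and linear speed of board below 0.01 m/s), for 0.2 s.
At the end, for the whole second after the job is handed in: Vials upright in the vial tray, pot upright in the pot tray (0.2 rad), let go. Board line within 6 mm of the base edge, last beetle within 12 mm of the lens axis, board flat on the base (line 51 to 58 mm up, tilt under 0.04 rad), still, held by the fingers (over 0.5 N) (all of step 1 and all of step 2); the arm keeps its last pose, push and grip.
It fails at once if the board is tipped by more than 0.15 rad or lifted more than 15 mm off the base (angle between board's own z axis and vertical above 0.15 rad or height (world z) of board above 0.049 m).
It fails at once if a bystander is moved more than 30 mm (distance of any of pen_cup, petri, forceps, slide_box from where it was at the start of the episode above 0.03 m).
It also fails if it takes over 67 s, if anything falls off the work surface, if the arm or the gripper's body presses on something with over 40 N, if the wrist force passes 120 N, or if a joint passes its speed limit or range.

## Robot

A 6-joint arm with a two-finger parallel gripper is mounted at the origin on the work surface. World frame = base frame: x ahead of the robot, y to its left, z up, the work surface at z = 0. Lengths are in mm, angles in degrees, forces in N, time in s.
With the tool pointing down it reaches from about 350 to 1000 mm from the base axis. Payload 7.1 kg.
Tool frame: the origin (TCP) lies between the finger pads; the fingertips stand 14 mm ahead of it and the grasp point (between the pads) lies 5 mm behind it; z points along the fingers, y is the line along which they close (so a half turn about z gives the same grasp; the last joint's range is limited). The gripper opens to 85 mm and grips with 20 to 120 N. Pads are 22 mm wide; open, the fingers measure 114 mm over their backs; the gripper's body (76 mm by 85 mm) begins 54 mm behind the grasp point. The pads swing forward as they close: fully open they stand 13 mm farther back than shut.
Start: joints at [-68.125, 24.242, 93.386, -0, 62.372, -1.089], TCP at [243.862, -575.444, 216.219] pointing down, gripper open.
Joint ranges: [-172.04, 172.04], [-51.8, 120.97], [4.93, 147.93], [-75.15, 255.16], [6.16, 154.13], [-145.62, 145.62]. Speed limits (degrees/s): [136.94, 136.94, 172.46, 180, 180, 180].

## Interface

Orientations are given as a 3x3 rotation matrix whose columns are the frame's x, y, z axes.
In Python, from workcell import robot gives the robot as it stands. The module is installed in compiled form; this text tells all that it offers.
- The arm moves only by the tool servo_tool, never from a script. Its argument "deltas" is a list of rows, each an object with "travel": the shift along the tool's x, y, z in m, a list of three; "yaw": the turn about the tool's z in rad; "jaw": the finger opening in m, from 0 to 0.0854. A call has 1 to 12 rows; each row is the pose to reach, as a shift and turn from the pose commanded when the call began, along the tool's axes at that moment; what a row does not reach only later rows make up. A row lasts 1/10 s, in which the tool goes at most 50 mm and 8.59 degrees, less where a joint would pass 70% of its speed; a pose out of reach is approached as far as the arm can. A call with a gripper value outside its range is refused whole. The fingers move at their own pace and stop on an object; "newtons" is the grip in N (left out, the last holds). Time passes only in rows, so rows that repeat a pose let the fingers close. It gives the time, the measured TCP pose, the force, the opening and the grip force at its end, in the units of the state.
- robot.sense(): the state, without advancing time (a new reading comes with each control period).
- robot.capture(name): name is "scene" or "side" or "wrist"; returns a dict with "pixels" (420x560x3 uint8, blue, green, red), "z_map" (420x560 float32, mm along the optical axis (not along the pixel's ray), 0 where there is no reading), "intrinsics" (3x3 intrinsics, pixels), "R" (3x3) and "t" (3): a world point X has camera coordinates R X + t. Camera axes: x right, y down, z forward; pixel columns grow to the right and rows downward; lengths in mm; the calibration is good to about 2 mm. The wrist camera is an equidistant fisheye: a pixel r from the principal point sees the ray r / f radians off the axis. A picture is of the moment at which its call begins.
- robot.hand_in(): hands the job in; it is judged then, once.
The state is a dict: "time_s": time; "joint_positions": joint angles; "joint_vel": joint speeds; "tau": joint torques, N m; "tcp_pos": TCP position; "ee_rot": TCP orientation; "ft_force": force on the tool from outside, world axes, zero at the start; "torque": the same for the moment, N m; "grip_width": opening from 0.0 (shut) to 1.0 (fully open); "gripper_force": force on a finger pad.
Only numpy, scipy, OpenCV 4.12 (cv2) and the standard library are available. Lean on these libraries where they do the work, as an engineer would, in place of code of your own. Each camera call takes 0.05 s, during which the arm holds its last target. There are 200 camera calls.

## Working session

There is one attempt and no reset: what is moved stays moved. The work goes in short steps, Python scripts to look and compute and a tool call to move; the robot and the scene stay as the last step left them, time stands still between calls to the robot, and variables do not carry over. Pictures are saved under pics/ and viewed, at most 10 in all, crops included, and the job is handed in when it is done.

Besides the shell and the picture viewer there is one more tool, called as name(argument=value, ...), one argument or row to a line, values as JSON. servo_tool: Moves the arm, as the interface text tells. Its arguments: {"type":"object","properties":{"deltas":{"type":"array","items":{"type":"object","properties":{"travel":{"type":"array","items":{"type":"number"}},"yaw":{"type":"number"},"jaw":{"type":"number"}}}},"newtons":{"type":"number"}},"required":["deltas"]}

```bash
mkdir -p pics; cat > h.py <<'E'
import numpy as np, cv2
from workcell import robot
def cap(n,save=None):
    c=robot.capture(n)
    if save: cv2.imwrite('pics/'+save+'.png',c['pixels'])
    return c
def pt(c,u,v):  # world point from depth map (pinhole)
    K=c['intrinsics'];d=c['z_map'][int(v),int(u)]
    p=np.linalg.inv(K)@[u,v,1]*d
    return np.array(c['R']).T@(p-np.array(c['t']))
def ray(c,u,v,fish=False):
    K=np.array(c['intrinsics'])
    x=(u-K[0,2])/K[0,0];y=(v-K[1,2])/K[1,1]
    if fish:
        r=np.hypot(x,y);s=np.sin(r)/max(r,1e-9);d=np.array([x*s,y*s,np.cos(r)])
    else: d=np.array([x,y,1.])
    R=np.array(c['R']);return -R.T@np.array(c['t']),R.T@d
def onz(c,u,v,z,fish=False):
    o,d=ray(c,u,v,fish);return o+d*(z-o[2])/d[2]
def cloud(c):
    K=c['intrinsics'];Z=c['z_map'].astype(float);v,u=np.indices(Z.shape)
    P=np.stack([(u-K[0,2])/K[0,0]*Z,(v-K[1,2])/K[1,1]*Z,Z],-1)
    return (P-np.array(c['t']))@np.array(c['R'])
E
python3 - <<'E'
from h import *
import pickle
s=robot.sense();print(s['time_s'],s['tcp_pos'],np.round(s['ee_rot'],3),s['ft_force'],s['grip_width'])
for n in('scene','side','wrist'):
    c=cap(n,n+'0');pickle.dump(c,open(n+'0.pkl','wb'));print(n,np.round(-np.array(c['R']).T@c['t']),np.round(c['R'],2).tolist(),c['intrinsics'][0][0])
E
```

```text
0.0 [ 243.65230043 -574.90845849  215.41589562] [[ 0.921  0.39  -0.001]
 [ 0.39  -0.921  0.002]
 [ 0.    -0.002 -1.   ]] [0.26990034 0.45878681 0.17123421] 1.0029188200639938
scene [1403. -411.  939.] [[0.47, 0.88, -0.01], [0.58, -0.32, -0.75], [-0.67, 0.34, -0.66]] 535.4474653286961
side [189. 865. 861.] [[-0.92, -0.4, -0.01], [-0.26, 0.63, -0.74], [0.3, -0.67, -0.68]] 393.9953404737537
wrist [ 310. -547.  374.] [[0.39, -0.92, -0.0], [-0.88, -0.37, 0.28], [-0.26, -0.11, -0.96]] 325.19226210127806
```

View pics/scene0.png

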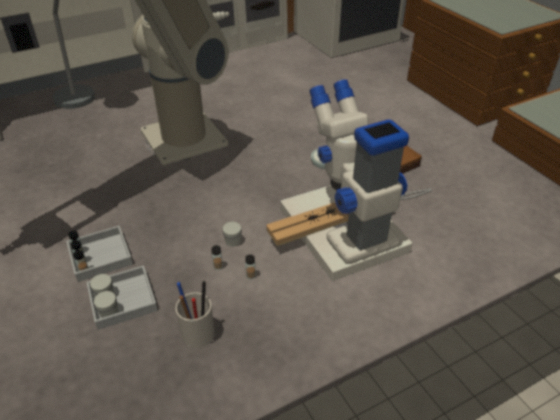

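View pics/side0.png

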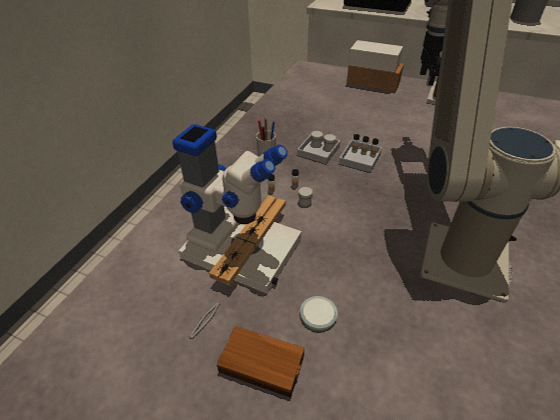

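View pics/wrist0.png

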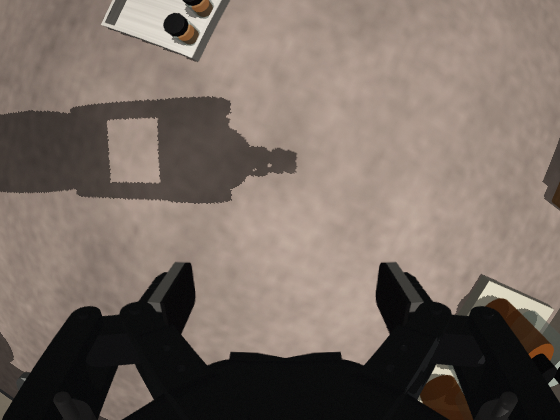

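The scene view shows the vials at about (216,256) and (250,266), the pot at (232,234), the vial tray at (100,252), the pot tray at (122,296), the board's outer end at (270,230) and the pen cup at (195,315). The side view shows the same things from the far side, with the vials near (271,185) and (295,178) and the pot near (305,197). The wrist view shows parts of the trays.

```bash
cat > m.py <<'E'
from h import *
import pickle
for n in('scene','side'):
    c=pickle.load(open(n+'0.pkl','rb'));P=cloud(c);ok=c['z_map']>0
    print(n,'depth valid',ok.mean())
    g=cv2.cvtColor(c['pixels'],cv2.COLOR_BGR2HSV)
    bench=ok&(abs(P[...,2])<4);print('bench med z',np.median(P[...,2][bench]))
    m=ok&(P[...,2]>8)&(P[...,2]<200)&(P[...,0]>250)&(P[...,0]<1200)&(abs(P[...,1])<900)
    k,l,st,ce=cv2.connectedComponentsWithStats(m.astype(np.uint8),connectivity=4)
    for i in range(1,k):
        if st[i,4]<60: continue
        q=P[l==i];hi=np.percentile(q[:,2],97);t=q[q[:,2]>hi-5]
        print(st[i],'n bbox',np.round(np.percentile(q[:,:2],[1,99],axis=0)).tolist(),'top',round(hi),np.round((t[:,:2].min(0)+t[:,:2].max(0))/2),np.round(t[:,:2].mean(0)))
E
python3 m.py
```

```text
scene depth valid 0.9960416666666667
bench med z 0.0447828617264834
[ 445   50   60   75 2697] n bbox [[252.0, 844.0], [405.0, 897.0]] top 195 [329. 869.] [348. 856.]
[ 492  103   68   81 3324] n bbox [[486.0, 825.0], [725.0, 896.0]] top 122 [588. 862.] [581. 863.]
[400 145  22  27 373] n bbox [[424.0, 476.0], [489.0, 553.0]] top 41 [455. 514.] [462. 522.]
[ 266  149  146  131 7976] n bbox [[334.0, 17.0], [745.0, 302.0]] top 192 [656. 178.] [699. 164.]
[223 222  19  23 353] n bbox [[482.0, -81.0], [527.0, -39.0]] top 49 [506. -60.] [505. -60.]
[  66  226   66   53 1310] n bbox [[337.0, -432.0], [462.0, -302.0]] top 67 [ 397. -410.] [ 399. -410.]
[211 245  12  23 218] n bbox [[555.0, -139.0], [579.0, -116.0]] top 65 [ 566. -127.] [ 566. -127.]
[245 254  11  23 225] n bbox [[619.0, -83.0], [643.0, -61.0]] top 64 [629. -72.] [630. -71.]
[  87  265   70   63 1767] n bbox [[498.0, -423.0], [623.0, -291.0]] top 52 [ 554. -390.] [ 556. -390.]
[ 175  281   39   65 1762] n bbox [[690.0, -276.0], [760.0, -209.0]] top 144 [ 727. -239.] [ 728. -245.]
side depth valid 0.9959481292517007
bench med
[... 193 characters left out ...]
[ 554. -389.] [ 553. -386.]
[339 134  42  37 627] n bbox [[337.0, -430.0], [460.0, -295.0]] top 66 [ 396. -408.] [ 395. -407.]
[291 169   7  17 108] n bbox [[554.0, -133.0], [577.0, -111.0]] top 63 [ 565. -124.] [ 566. -124.]
[267 174   8  17 107] n bbox [[618.0, -77.0], [641.0, -54.0]] top 64 [626. -67.] [627. -68.]
[298 187  14  18 209] n bbox [[481.0, -77.0], [523.0, -34.0]] top 49 [503. -56.] [503. -55.]
[ 178  195  123   98 7568] n bbox [[459.0, 32.0], [735.0, 355.0]] top 190 [630. 235.] [620. 248.]
[300 296  37  34 993] n bbox [[281.0, 287.0], [367.0, 374.0]] top 20 [324. 329.] [324. 331.]
[ 216  326   88   70 3827] n bbox [[314.0, 449.0], [483.0, 553.0]] top 41 [400. 500.] [398. 502.]
```

```bash
python3 - <<'E'
import cv2,numpy as np
a=cv2.imread('pics/scene0.png');b=cv2.imread('pics/side0.png')
x=cv2.resize(a[180:340,50:420],None,fx=2.1,fy=2.1,interpolation=cv2.INTER_CUBIC)
y=cv2.resize(b[120:290,170:395],None,fx=1.5,fy=1.5,interpolation=cv2.INTER_CUBIC)
o=np.zeros((600,780,3),np.uint8);o[:x.shape[0],:x.shape[1]]=x[:, :780];o[340:340+y.shape[0],:y.shape[1]]=y
cv2.imwrite('pics/crop1.png',cv2.convertScaleAbs(o,alpha=1.5))
E
```

```text
(no output)
```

View pics/crop1.png

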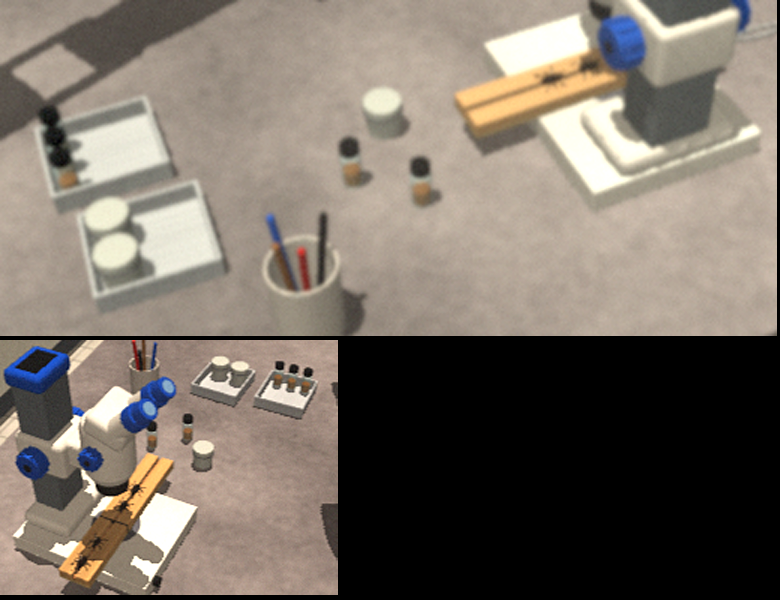

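The crop makes this clear: three capped vials are in the nearer tray, two pots are in the other, and the loose vials and pot lie clear of each other. The black line shows in the side view at about (249,240). Next I'll measure the directions of the base, board and trays.

```bash
cat > m2.py <<'E'
from h import *
import pickle
def rect(q):
    r=cv2.minAreaRect(q.astype(np.float32));return np.round(r[0],1),np.round(r[1],1),round(r[2],2)
def edge(q,ax,side,n=12):  # fit line through the extreme points binned along the other axis
    o=1-ax;b=np.linspace(*np.percentile(q[:,o],[4,96]),n+1);E=[]
    for i in range(n):
        s=q[(q[:,o]>=b[i])&(q[:,o]<b[i+1])]
        if len(s)>4:E.append(((b[i]+b[i+1])/2,np.percentile(s[:,ax],2 if side<0 else 98)))
    E=np.array(E);f=np.polyfit(E[:,0],E[:,1],1);r=E[:,1]-np.polyval(f,E[:,0])
    k=abs(r)<2.5;f=np.polyfit(E[k,0],E[k,1],1);return 'slope deg %.2f at %.0f: %.1f rms %.1f n%d'%(np.degrees(np.arctan(f[0])),E[k,0].mean(),np.polyval(f,E[k,0].mean()),np.std(r[k]),k.sum())
for n in('scene','side'):
    c=pickle.load(open(n+'0.pkl','rb'));P=cloud(c);h=cv2.cvtColor(c['pixels'],cv2.COLOR_BGR2HSV)
    z=P[...,2];reg=(P[...,0]>400)&(P[...,0]<800)&(P[...,1]>-60)&(P[...,1]<400)
    w=reg&(h[...,1]>110)&(h[...,0]<25)&(z>49)&(z<59)
    q=P[w];print(n,'board',len(q),rect(q[:,:2]),'z',np.median(q[:,2]).round(1))
    print(' -x edge',edge(q,0,-1));print(' +x edge',edge(q,0,1))
    print(' -y end',edge(q,1,-1,6));print(' +y end',edge(q,1,1,6))
    b=reg&(z>30)&(z<38)&(h[...,1]<90);q=P[b];print(' base',len(q),rect(q[:,:2]),'z',np.median(q[:,2]).round(1))
    print(' base -y',edge(q,1,-1)); print(' base -x',edge(q,0,-1)); print(' base +x',edge(q,0,1)); print(' base +y',edge(q,1,1))
    for nm,x0,x1,y0,y1 in(('vt',320,478,-450,-280),('pt',480,640,-440,-270)):
        q=P[(z>23)&(z<31)&(P[...,0]>x0)&(P[...,0]<x1)&(P[...,1]>y0)&(P[...,1]<y1)]
        print(nm,rect(q[:,:2]))
E
python3 m2.py
```

```text
scene board 1057 (array([578.5, 108.5]), array([189.3,  63.9]), 87.67) z 53.7
 -x edge slope deg 3.50 at 99: 550.0 rms 0.8 n11
 +x edge slope deg 2.64 at 103: 606.3 rms 0.7 n12
 -y end slope deg -1.61 at 579: 16.7 rms 0.8 n6
 +y end slope deg 21.11 at 583: 184.9 rms 1.3 n3
 base 2132 (array([623. , 135.2]), array([336.3, 314.5]), 17.24) z 33.9
 base -y slope deg 0.64 at 718: 87.0 rms 1.7 n2
 base -x slope deg 56.71 at 151: 461.4 rms 0.0 n1
 base +x slope deg 3.67 at 195: 741.3 rms 0.6 n12m2.py:11: RankWarning: Polyfit may be poorly conditioned
  k=abs(r)<2.5;f=np.polyfit(E[k,0],E[k,1],1);return 'slope deg %.2f at %.0f: %.1f rms %.1f n%d'%(np.degrees(np.arctan(f[0])),E[k,0].mean(),np.polyval(f,E[k,0].mean()),np.std(r[k]),k.sum())
Traceback (most recent call last):
  File "m2.py", line 20, in <module>
    print(' base -y',edge(q,1,-1)); print(' base -x',edge(q,0,-1)); print(' base +x',edge(q,0,1)); print(' base +y',edge(q,1,1))
                                                                                                                    ~~~~^^^^^^^
  File "m2.py", line 11, in edge
    k=abs(r)<2.5;f=np.polyfit(E[k,0],E[k,1],1);return 'slope deg %.2f at %.0f: %.1f rms %.1f n%d'%(np.degrees(np.arctan(f[0])),E[k,0].mean(),np.polyval(f,E[k,0].mean()),np.std(r[k]),k.sum())
                   ~~~~~~~~~~^^^^^^^^^^^^^^^^^
TypeError: expected non-empty vector for x
```

```bash
python3 - <<'E'
s=open('m2.py').read()
a=s.index('def edge');b=s.index('for n in(')
s=s[:a]+'''from scipy.stats import siegelslopes
def edge(q,ax,side,n=24):
    o=1-ax;b=np.linspace(q[:,o].min(),q[:,o].max(),n+1);E=[]
    for i in range(n):
        t=q[(q[:,o]>=b[i])&(q[:,o]<b[i+1])]
        if len(t)>4:E.append(((b[i]+b[i+1])/2,np.percentile(t[:,ax],2 if side<0 else 98)))
    E=np.array(E);f=siegelslopes(E[:,1],E[:,0]);r=E[:,1]-f[1]-f[0]*E[:,0];k=abs(r)<3
    return 'slope deg %.2f at %.0f: %.1f in %d/%d'%(np.degrees(np.arctan(f[0])),E[k,0].mean(),(f[1]+f[0]*E[k,0].mean()),k.sum(),len(k))
'''+s[b:]
open('m2.py','w').write(s)
E
python3 m2.py
```

```text
scene board 1057 (array([578.5, 108.5]), array([189.3,  63.9]), 87.67) z 53.7
 -x edge slope deg 4.09 at 95: 550.6 in 20/24
 +x edge slope deg 2.91 at 108: 606.2 in 24/24
 -y end slope deg -0.74 at 572: 16.9 in 5/6
 +y end slope deg 23.81 at 578: 185.2 in 4/6
 base 2132 (array([623. , 135.2]), array([336.3, 314.5]), 17.24) z 33.9
 base -y slope deg -3.45 at 611: 92.8 in 15/19
 base -x slope deg 1.70 at 179: 463.9 in 11/17
 base +x slope deg 3.89 at 195: 741.4 in 15/17
 base +y slope deg -10.79 at 476: 244.2 in 3/19
vt (array([ 397.6, -365.8]), array([130. , 129.1]), 86.94)
pt (array([ 557.5, -356.5]), array([130.4, 128.8]), 84.44)
side board 1602 (array([578. , 186.6]), array([342.4,  61.7]), 87.54) z 54.3
 -x edge slope deg 2.27 at 187: 549.1 in 24/24
 +x edge slope deg 2.84 at 198: 605.5 in 21/24
 -y end slope deg 9.71 at 559: 25.8 in 3/6
 +y end slope deg 4.80 at 587: 352.8 in 4/6
 base 2699 (array([597.8, 145.5]), array([420. , 281.4]), 86.64) z 34.3
 base -y slope deg 38.20 at 741: 269.6 in 1/19
 base -x slope deg 3.04 at 209: 463.0 in 13/15
 base +x slope deg 18.50 at 157: 634.3 in 2/15
 base +y slope deg -2.41 at 614: 313.0 in 17/19
vt (array([ 399. , -361.7]), array([139.5, 120.7]), 87.24)
pt (array([ 558.8, -353.1]), array([135., 123.]), 84.95)
```

servo_tool(
  deltas=[
    {"travel": [0.472, -0.288, 0.06], "yaw": -1.17, "jaw": 0.085},
    {"travel": [0.472, -0.288, 0.06], "yaw": -1.17, "jaw": 0.085},
    {"travel": [0.472, -0.288, 0.06], "yaw": -1.17, "jaw": 0.085},
    {"travel": [0.472, -0.288, 0.06], "yaw": -1.17, "jaw": 0.085},
    {"travel": [0.472, -0.288, 0.06], "yaw": -1.17, "jaw": 0.085},
    {"travel": [0.472, -0.288, 0.06], "yaw": -1.17, "jaw": 0.085},
    {"travel": [0.472, -0.288, 0.06], "yaw": -1.17, "jaw": 0.085},
    {"travel": [0.472, -0.288, 0.06], "yaw": -1.17, "jaw": 0.085},
    {"travel": [0.472, -0.288, 0.06], "yaw": -1.17, "jaw": 0.085},
    {"travel": [0.472, -0.288, 0.06], "yaw": -1.17, "jaw": 0.085},
    {"travel": [0.472, -0.288, 0.06], "yaw": -1.17, "jaw": 0.085},
    {"travel": [0.472, -0.288, 0.06], "yaw": -1.17, "jaw": 0.085},
  ],
)

```text
time_s: 1.35
tcp_pos: [568.5, -121.9, 155.6]
ee_rot: [[-0.004, 1.0, 0.001], [1.0, 0.004, 0.001], [0.001, 0.001, -1.0]]
ft_force: [-0.1, -0.6, -0.4]
grip_width: 0.993
gripper_force: 0.0
```

```bash
cat >> h.py <<'E'
def wcloud(c):
    K=np.array(c['intrinsics']);Z=c['z_map'].astype(float);v,u=np.indices(Z.shape)
    x=(u-K[0,2])/K[0,0];y=(v-K[1,2])/K[1,1];r=np.maximum(np.hypot(x,y),1e-9);s=np.tan(r)/r
    return (np.stack([x*s*Z,y*s*Z,Z],-1)-np.array(c['t']))@np.array(c['R'])
def tops(P,ok,zlo,zhi,box):
    m=ok&(P[...,2]>zlo)&(P[...,2]<zhi)&(P[...,0]>box[0])&(P[...,0]<box[1])&(P[...,1]>box[2])&(P[...,1]<box[3])
    k,l,st,_=cv2.connectedComponentsWithStats(m.astype(np.uint8),connectivity=4)
    for i in range(1,k):
        if st[i,4]<30: continue
        q=P[l==i];(x,y),r=cv2.minEnclosingCircle(q[:,:2].astype(np.float32));print(st[i].tolist(),'circ %.1f %.1f r %.1f z %.1f'%(x,y,r,np.median(q[:,2])))
E
python3 - <<'E'
from h import *
c=cap('wrist','wrist1');s=robot.sense();print(s['tcp_pos'],s['joint_positions'])
P=wcloud(c);ok=c['z_map']>0;print('bench',np.median(P[...,2][ok&(abs(P[...,2])<8)]))
tops(P,ok,42,72,(440,720,-180,0))
for n in('scene','side'):
    d=cap(n);print(n);tops(cloud(d),d['z_map']>0,42,72,(440,720,-180,0))
E
```

```text
[ 567.57025752 -123.05275796  155.54487998] [-1.34200571e+01  2.49589782e+01  1.01630926e+02  3.01788025e-02
  5.34318263e+01 -1.36772924e+01]
bench 0.5592451590612431
[180, 102, 53, 55, 2203] circ 501.1 -60.2 r 23.1 z 46.4
[341, 129, 33, 31, 741] circ 626.2 -71.8 r 11.7 z 62.4
[266, 193, 27, 33, 739] circ 563.3 -127.6 r 11.7 z 62.3
scene
[223, 222, 18, 14, 198] circ 504.9 -58.0 r 25.0 z 45.8
[211, 245, 11, 14, 115] circ 565.7 -127.4 r 13.1 z 59.8
[245, 254, 10, 14, 117] circ 629.0 -71.2 r 13.5 z 60.0
side
[291, 169, 7, 10, 56] circ 568.1 -123.6 r 14.6 z 56.8
[267, 174, 7, 9, 51] circ 627.9 -69.2 r 13.2 z 57.2
[298, 187, 14, 10, 112] circ 503.7 -56.7 r 23.5 z 45.9
```

View pics/wrist1.png

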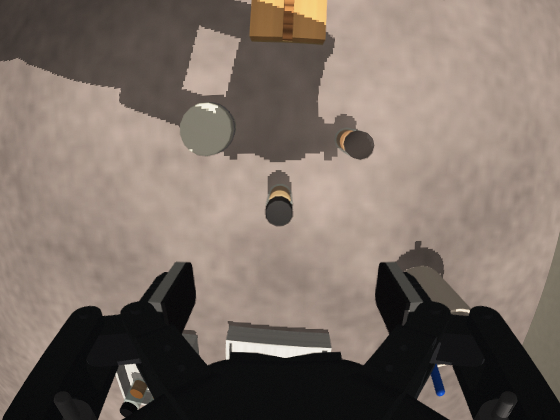

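The wrist view shows the black cap of vial A at (279,210), vial B at (357,145), the pot at (206,130) and the board's end at (288,40). The three cameras agree on the positions to within about 3 mm. Next I descend on vial A.

servo_tool(
  deltas=[
    {"travel": [-0.001, -0.001, 0.05], "yaw": 0, "jaw": 0.085},
    {"travel": [-0.001, -0.001, 0.1], "yaw": 0, "jaw": 0.085},
    {"travel": [-0.001, -0.001, 0.114], "yaw": 0, "jaw": 0.085},
    {"travel": [-0.001, -0.001, 0.114], "yaw": 0, "jaw": 0.085},
    {"travel": [-0.001, -0.001, 0.114], "yaw": 0, "jaw": 0.0},
    {"travel": [-0.001, -0.001, 0.114], "yaw": 0, "jaw": 0.0},
    {"travel": [-0.001, -0.001, 0.114], "yaw": 0, "jaw": 0.0},
    {"travel": [-0.001, -0.001, 0.114], "yaw": 0, "jaw": 0.0},
    {"travel": [-0.001, -0.001, 0.114], "yaw": 0, "jaw": 0.0},
    {"travel": [-0.001, -0.001, 0.114], "yaw": 0, "jaw": 0.0},
  ],
  newtons=25,
)

```text
time_s: 2.5
tcp_pos: [565.9, -127.2, 43.4]
ee_rot: [[-0.0, 1.0, 0.002], [1.0, 0.0, -0.0], [-0.0, 0.002, -1.0]]
ft_force: [-0.5, -0.4, 7.4]
grip_width: 0.24
gripper_force: 24.2
```

servo_tool(
  deltas=[
    {"travel": [0, 0, -0.04], "yaw": 0, "jaw": 0.0},
    {"travel": [-0.02, -0.02, -0.07], "yaw": 0, "jaw": 0.0},
    {"travel": [-0.055, -0.053, -0.075], "yaw": 0, "jaw": 0.0},
    {"travel": [-0.09, -0.086, -0.075], "yaw": 0, "jaw": 0.0},
    {"travel": [-0.125, -0.12, -0.075], "yaw": 0, "jaw": 0.0},
    {"travel": [-0.16, -0.153, -0.075], "yaw": 0, "jaw": 0.0},
    {"travel": [-0.19, -0.182, -0.075], "yaw": 0, "jaw": 0.0},
    {"travel": [-0.208, -0.199, -0.07], "yaw": 0, "jaw": 0.0},
    {"travel": [-0.208, -0.199, -0.05], "yaw": 0, "jaw": 0.0},
    {"travel": [-0.208, -0.199, -0.025], "yaw": 0, "jaw": 0.0},
    {"travel": [-0.208, -0.199, -0.012], "yaw": 0, "jaw": 0.0},
    {"travel": [-0.208, -0.199, -0.012], "yaw": 0, "jaw": 0.0},
  ],
)

```text
time_s: 3.7
tcp_pos: [365.2, -334.1, 52.8]
ee_rot: [[-0.0, 1.0, -0.002], [1.0, 0.0, 0.002], [0.002, -0.002, -1.0]]
ft_force: [-0.6, 0.1, 0.3]
grip_width: 0.244
gripper_force: 24.5
```

servo_tool(
  deltas=[
    {"travel": [0, 0, 0.003], "yaw": 0, "jaw": 0.0},
    {"travel": [0, 0, 0.0055], "yaw": 0, "jaw": 0.0},
    {"travel": [0, 0, 0.0055], "yaw": 0, "jaw": 0.0},
    {"travel": [0, 0, 0.0055], "yaw": 0, "jaw": 0.04},
    {"travel": [0, 0, 0.0055], "yaw": 0, "jaw": 0.04},
    {"travel": [0, 0, 0.0055], "yaw": 0, "jaw": 0.04},
    {"travel": [0, 0, 0.0055], "yaw": 0, "jaw": 0.04},
    {"travel": [0, 0, -0.02], "yaw": 0, "jaw": 0.04},
    {"travel": [0, 0, -0.06], "yaw": 0, "jaw": 0.05},
    {"travel": [0, 0, -0.1], "yaw": 0, "jaw": 0.085},
    {"travel": [0, 0, -0.11], "yaw": 0, "jaw": 0.085},
  ],
)

```text
time_s: 4.8
tcp_pos: [367.8, -336.8, 168.2]
ee_rot: [[-0.0, 1.0, 0.005], [1.0, 0.0, -0.005], [-0.005, 0.005, -1.0]]
ft_force: [1.1, -0.3, -0.1]
grip_width: 0.897
gripper_force: 0.0
```

```bash
python3 - <<'E'
from h import *
s=robot.sense();print(s['tcp_pos'],s['time_s'])
for n in('scene','side'):
    d=cap(n);print(n);tops(cloud(d),d['z_map']>0,40,75,(330,480,-450,-280))
d=cap('wrist');tops(wcloud(d),d['z_map']>0,40,75,(330,480,-450,-280))
E
```

```text
[ 367.83064007 -336.80804074  168.19183692] 4.8
scene
[99, 222, 12, 14, 125] circ 365.7 -333.9 r 14.4 z 59.3
[68, 230, 18, 35, 349] circ 397.0 -407.4 r 48.2 z 63.1
side
[352, 134, 7, 10, 55] circ 430.7 -409.1 r 13.8 z 57.0
[362, 136, 7, 9, 52] circ 397.2 -407.8 r 12.3 z 59.4
[371, 138, 7, 10, 56] circ 362.1 -405.7 r 13.6 z 58.3
[364, 148, 8, 10, 59] circ 366.3 -328.8 r 14.4 z 60.3
[268, 183, 27, 34, 747] circ 363.8 -335.6 r 11.8 z 66.2
[262, 258, 27, 35, 746] circ 358.0 -408.6 r 12.1 z 65.8
[300, 259, 28, 35, 745] circ 393.6 -410.6 r 12.2 z 65.9
[336, 261, 29, 34, 713] circ 429.3 -412.6 r 12.3 z 65.8
```

servo_tool(
  deltas=[
    {"travel": [0.034, 0.033, 0], "yaw": 0, "jaw": 0.085},
    {"travel": [0.068, 0.067, 0], "yaw": 0, "jaw": 0.085},
    {"travel": [0.102, 0.1, 0], "yaw": 0, "jaw": 0.085},
    {"travel": [0.136, 0.134, 0], "yaw": 0, "jaw": 0.085},
    {"travel": [0.17, 0.168, 0], "yaw": 0, "jaw": 0.085},
    {"travel": [0.204, 0.201, 0], "yaw": 0, "jaw": 0.085},
    {"travel": [0.238, 0.235, 0], "yaw": 0, "jaw": 0.085},
    {"travel": [0.2645, 0.261, 0.01], "yaw": 0, "jaw": 0.085},
    {"travel": [0.2645, 0.261, 0.04], "yaw": 0, "jaw": 0.085},
    {"travel": [0.2645, 0.261, 0.08], "yaw": 0, "jaw": 0.085},
    {"travel": [0.2645, 0.261, 0.11], "yaw": 0, "jaw": 0.085},
    {"travel": [0.2645, 0.261, 0.12], "yaw": 0, "jaw": 0.085},
  ],
)

```text
time_s: 6.15
tcp_pos: [622.9, -69.9, 38.5]
ee_rot: [[-0.0, 1.0, -0.009], [1.0, 0.0, 0.001], [0.001, -0.009, -1.0]]
ft_force: [-0.7, -0.1, -0.3]
grip_width: 0.994
gripper_force: 0.0
```

servo_tool(
  deltas=[
    {"travel": [0, 0, 0.002], "yaw": 0, "jaw": 0.085},
    {"travel": [0, 0, 0.002], "yaw": 0, "jaw": 0.0},
    {"travel": [0, 0, 0.002], "yaw": 0, "jaw": 0.0},
    {"travel": [0, 0, 0.002], "yaw": 0, "jaw": 0.0},
    {"travel": [0, 0, 0.002], "yaw": 0, "jaw": 0.0},
    {"travel": [0, 0, 0.002], "yaw": 0, "jaw": 0.0},
    {"travel": [0, 0, 0.002], "yaw": 0, "jaw": 0.0},
  ],
  newtons=25,
)

```text
time_s: 6.85
tcp_pos: [627.8, -70.7, 43.4]
ee_rot: [[-0.0, 1.0, 0.002], [1.0, 0.0, -0.0], [-0.0, 0.002, -1.0]]
ft_force: [-0.9, -0.4, 5.7]
grip_width: 0.242
gripper_force: 24.3
```

servo_tool(
  deltas=[
    {"travel": [0, 0, -0.04], "yaw": 0, "jaw": 0.0},
    {"travel": [-0.025, -0.018, -0.07], "yaw": 0, "jaw": 0.0},
    {"travel": [-0.06, -0.044, -0.075], "yaw": 0, "jaw": 0.0},
    {"travel": [-0.098, -0.071, -0.075], "yaw": 0, "jaw": 0.0},
    {"travel": [-0.136, -0.099, -0.075], "yaw": 0, "jaw": 0.0},
    {"travel": [-0.174, -0.126, -0.075], "yaw": 0, "jaw": 0.0},
    {"travel": [-0.212, -0.154, -0.075], "yaw": 0, "jaw": 0.0},
    {"travel": [-0.245, -0.178, -0.075], "yaw": 0, "jaw": 0.0},
    {"travel": [-0.268, -0.195, -0.07], "yaw": 0, "jaw": 0.0},
    {"travel": [-0.268, -0.195, -0.045], "yaw": 0, "jaw": 0.0},
    {"travel": [-0.268, -0.195, -0.02], "yaw": 0, "jaw": 0.0},
    {"travel": [-0.268, -0.195, -0.012], "yaw": 0, "jaw": 0.0},
  ],
)

```text
time_s: 8.05
tcp_pos: [430.6, -338.0, 52.4]
ee_rot: [[0.001, 1.0, -0.002], [1.0, -0.001, 0.002], [0.002, -0.002, -1.0]]
ft_force: [-1.0, -0.2, 0.2]
grip_width: 0.242
gripper_force: 24.5
```

servo_tool(
  deltas=[
    {"travel": [0, 0, 0.003], "yaw": 0, "jaw": 0.0},
    {"travel": [0, 0, 0.0055], "yaw": 0, "jaw": 0.0},
    {"travel": [0, 0, 0.0055], "yaw": 0, "jaw": 0.0},
    {"travel": [0, 0, 0.0055], "yaw": 0, "jaw": 0.04},
    {"travel": [0, 0, 0.0055], "yaw": 0, "jaw": 0.04},
    {"travel": [0, 0, 0.0055], "yaw": 0, "jaw": 0.04},
    {"travel": [0, 0, 0.0055], "yaw": 0, "jaw": 0.04},
    {"travel": [0, 0, -0.02], "yaw": 0, "jaw": 0.04},
    {"travel": [0, 0, -0.06], "yaw": 0, "jaw": 0.05},
    {"travel": [0, 0, -0.1], "yaw": 0, "jaw": 0.085},
    {"travel": [0, 0, -0.11], "yaw": 0, "jaw": 0.085},
  ],
)

```text
time_s: 9.15
tcp_pos: [434.1, -340.2, 168.5]
ee_rot: [[0.0, 1.0, 0.005], [1.0, -0.0, -0.004], [-0.004, 0.005, -1.0]]
ft_force: [-0.1, -0.3, -0.6]
grip_width: 0.9
gripper_force: 0.0
```

```bash
python3 - <<'E'
from h import *
s=robot.sense();print(s['tcp_pos'],s['time_s'])
d=cap('wrist');P=wcloud(d);tops(P,d['z_map']>0,40,75,(330,480,-450,-280));tops(P,d['z_map']>0,40,75,(480,640,-450,-280))
for n in('scene',):
    d=cap(n);print(n);tops(cloud(d),d['z_map']>0,40,75,(330,480,-450,-280));tops(cloud(d),d['z_map']>0,40,75,(480,640,-450,-280));tops(cloud(d),d['z_map']>0,40,75,(440,560,-120,0))
E
```

```text
[ 434.06954481 -340.21276382  168.51568027] 9.15
[189, 179, 32, 32, 749] circ 364.0 -335.8 r 12.0 z 66.0
[269, 182, 28, 34, 730] circ 432.4 -339.9 r 11.9 z 66.3
[197, 252, 23, 33, 439] circ 358.0 -408.6 r 12.1 z 61.1
[229, 254, 27, 35, 717] circ 393.5 -410.4 r 12.0 z 65.8
[268, 257, 24, 33, 697] circ 429.7 -412.2 r 11.9 z 66.0
[354, 222, 48, 45, 1550] circ 524.4 -388.2 r 23.1 z 50.5
[405, 226, 44, 44, 1474] circ 578.2 -393.3 r 23.7 z 50.5
scene
[99, 222, 12, 14, 127] circ 366.8 -335.2 r 14.3 z 59.6
[68, 230, 18, 35, 348] circ 395.6 -410.1 r 49.3 z 63.0
[105, 239, 12, 15, 134] circ 435.8 -338.0 r 14.0 z 60.3
[90, 274, 26, 37, 658] circ 553.9 -388.2 r 51.8 z 49.7
[223, 222, 18, 14, 205] circ 503.6 -59.0 r 24.0 z 45.7
```

servo_tool(
  deltas=[
    {"travel": [0.045, 0.011, 0], "yaw": 0, "jaw": 0.085},
    {"travel": [0.09, 0.022, 0], "yaw": 0, "jaw": 0.085},
    {"travel": [0.135, 0.034, 0], "yaw": 0, "jaw": 0.085},
    {"travel": [0.18, 0.045, 0], "yaw": 0, "jaw": 0.085},
    {"travel": [0.225, 0.056, 0], "yaw": 0, "jaw": 0.085},
    {"travel": [0.265, 0.066, 0], "yaw": 0, "jaw": 0.085},
    {"travel": [0.2805, 0.0705, 0.01], "yaw": 0, "jaw": 0.085},
    {"travel": [0.2805, 0.0705, 0.03], "yaw": 0, "jaw": 0.085},
    {"travel": [0.2805, 0.0705, 0.06], "yaw": 0, "jaw": 0.085},
    {"travel": [0.2805, 0.0705, 0.095], "yaw": 0, "jaw": 0.085},
    {"travel": [0.2805, 0.0705, 0.12], "yaw": 0, "jaw": 0.085},
    {"travel": [0.2805, 0.0705, 0.13], "yaw": 0, "jaw": 0.085},
  ],
)

```text
time_s: 10.45
tcp_pos: [499.4, -57.6, 30.5]
ee_rot: [[-0.0, 1.0, -0.007], [1.0, 0.0, 0.001], [0.001, -0.007, -1.0]]
ft_force: [-0.2, 0.4, 0.1]
grip_width: 0.998
gripper_force: 0.0
```

servo_tool(
  deltas=[
    {"travel": [0, 0, 0.001], "yaw": 0, "jaw": 0.085},
    {"travel": [0, 0, 0.001], "yaw": 0, "jaw": 0.0},
    {"travel": [0, 0, 0.001], "yaw": 0, "jaw": 0.0},
    {"travel": [0, 0, 0.001], "yaw": 0, "jaw": 0.0},
    {"travel": [0, 0, 0.001], "yaw": 0, "jaw": 0.0},
    {"travel": [0, 0, 0.001], "yaw": 0, "jaw": 0.0},
  ],
  newtons=25,
)

```text
time_s: 11.05
tcp_pos: [503.0, -58.2, 33.8]
ee_rot: [[0.0, 1.0, 0.001], [1.0, -0.0, -0.0], [-0.0, 0.001, -1.0]]
ft_force: [-1.0, -0.3, 0.0]
grip_width: 0.138
gripper_force: 0.0
```

```bash
python3 - <<'E'
from h import *
d=cap('wrist');P=wcloud(d);tops(P,d['z_map']>0,20,75,(430,580,-150,5))
w=d['pixels']
for n in('scene','side'):
    d=cap(n);print(n);tops(cloud(d),d['z_map']>0,8,75,(430,580,-150,0))
    if n=='scene': s=d['pixels']
o=np.hstack([w[60:340,80:460],cv2.resize(s[170:310,150:340],None,fx=2,fy=2)])
cv2.imwrite('pics/chk.png',o)
E
```

```text
[237, 212, 96, 97, 5552] circ 500.7 -59.1 r 23.3 z 46.6
scene
[223, 220, 19, 25, 351] circ 505.7 -59.4 r 23.8 z 43.5
side
[298, 184, 14, 20, 216] circ 504.2 -55.0 r 23.5 z 44.1
```

View pics/chk.png

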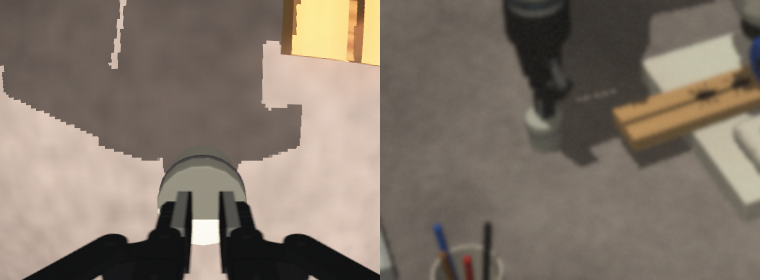

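The fingers appear closed to about 12 mm at the top of the pot, with the pot unmoved. I'll check where the fingertips really are.

```bash
python3 - <<'E'
from h import *
s=robot.sense();print(s['tcp_pos'],s['grip_width'],s['gripper_force'],s['ft_force'])
d=cap('wrist');P=wcloud(d);g=d['pixels'].max(2)
for u,v in((265,254),(262,260),(263,275),(266,290),(305,254),(308,265),(308,290),(285,265),(285,290),(285,300),(285,240)):print(u,v,d['pixels'][v,u],np.round(P[v,u],1))
E
```

```text
[502.71203608 -58.13271988  33.44633116] 0.000418291059375638 0.0 [ 0.774841    0.7783447  -0.39116748]
265 254 [131 145 152] [492.5 -52.   47. ]
262 260 [129 146 152] [490.8 -56.   45.4]
263 275 [20 18 18] [492.9 -51.7  69.4]
266 290 [19 19 17] [495.5 -45.6  92. ]
305 254 [131 146 151] [512.  -52.1  46.8]
308 265 [20 19 20] [512.6 -51.6  59.9]
308 290 [20 20 19] [510.3 -45.2  92.7]
285 265 [16 16 16] [502.2 -47.4  68.3]
285 290 [23 23 22] [502.2 -48.9  86.5]
285 300 [21 21 21] [502.2 -53.6  86.1]
285 240 [132 147 152] [502.2 -44.2  48.1]
```

```bash
python3 - <<'E'
from h import *
d=cap('wrist');P=wcloud(d);g=d['pixels'].max(2)
for u in(275,285,295):
    print(u,[(v,int(g[v,u]),*np.round(P[v,u]).astype(int).tolist()) for v in range(236,300,5)])
d=cap('side');P=cloud(d);m=(d['z_map']>0)&(abs(P[...,0]-503)<45)&(abs(P[...,1]+58)<45)&(P[...,2]>5)&(P[...,2]<150)
v,u=np.where(m);g=d['pixels'].max(2)
for z0 in range(0,150,10):
    q=m&(P[...,2]>=z0)&(P[...,2]<z0+10)
    if q.sum():print(z0,q.sum(),'dark',(g[q]<45).sum(),np.round([P[q][:,0].min(),P[q][:,0].max(),P[q][:,1].min(),P[q][:,1].max()]))
E
```

```text
275 [(236, 151, 497, -43, 46), (241, 151, 497, -45, 46), (246, 152, 497, -48, 46), (251, 129, 497, -51, 47), (256, 85, 498, -48, 57), (261, 85, 498, -48, 64), (266, 86, 498, -48, 69), (271, 85, 498, -48, 73), (276, 84, 498, -48, 77), (281, 86, 498, -48, 81), (286, 85, 498, -48, 85), (291, 21, 499, -47, 90), (296, 19, 499, -47, 93)]
285 [(236, 153, 502, -42, 48), (241, 152, 502, -45, 48), (246, 152, 502, -48, 47), (251, 119, 502, -51, 45), (256, 18, 502, -47, 59), (261, 16, 502, -48, 64), (266, 17, 502, -47, 70), (271, 15, 502, -48, 73), (276, 15, 502, -48, 77), (281, 15, 502, -48, 81), (286, 16, 502, -47, 87), (291, 25, 502, -50, 86), (296, 24, 502, -52, 86)]
295 [(236, 151, 507, -43, 46), (241, 152, 507, -45, 47), (246, 153, 507, -48, 47), (251, 129, 507, -50, 48), (256, 85, 507, -48, 57), (261, 85, 506, -47, 64), (266, 85, 506, -47, 69), (271, 85, 506, -48, 73), (276, 86, 506, -47, 78), (281, 85, 506, -48, 81), (286, 85, 506, -48, 85), (291, 21, 506, -47, 91), (296, 19, 506, -47, 93)]
0 12 dark 0 [485. 515. -51. -38.]
10 28 dark 0 [483. 522. -57. -36.]
20 27 dark 0 [483. 522. -55. -35.]
30 29 dark 0 [481. 521. -56. -34.]
40 81 dark 0 [481. 525. -76. -33.]
50 14 dark 6 [493. 517. -65. -44.]
60 28 dark 15 [491. 516. -66. -41.]
70 21 dark 11 [490. 517. -62. -45.]
80 18 dark 10 [491. 518. -59. -43.]
90 47 dark 42 [474. 540. -65. -42.]
100 77 dark 70 [467. 547. -70. -42.]
110 54 dark 52 [461. 546. -66. -37.]
120 60 dark 60 [458. 547. -67. -37.]
130 64 dark 59 [458. 548. -60. -37.]
140 65 dark 65 [458. 546. -58. -35.]
```

```bash
python3 - <<'E'
from h import *
import pickle
d=pickle.load(open('wrist0.pkl','rb'));P=wcloud(d);g=d['pixels'].max(2)
R=np.array(d['R']);t=np.array(d['t'])
def cam(P):return np.round(P@R.T+t)
for u in(185,190,385,390):
    print(u,[(v,int(g[v,u]),np.round(P[v,u]).astype(int).tolist()) for v in range(258,310,8)])
s=robot.sense();print(s['tcp_pos'],s['joint_positions'],s['ee_rot'])
c=cap('wrist');print('cam',-np.array(c['R']).T@c['t'],'cam0',-R.T@t)
E
```

```text
185 [(258, 150, [95, -496, 0]), (266, 9, [237, -532, 253]), (274, 11, [233, -533, 253]), (282, 10, [232, -534, 256]), (290, 10, [228, -536, 257]), (298, 9, [226, -537, 260]), (306, 10, [223, -538, 261])]
190 [(258, 150, [98, -502, -1]), (266, 11, [234, -533, 246]), (274, 9, [231, -535, 248]), (282, 8, [228, -536, 249]), (290, 10, [225, -537, 251]), (298, 9, [222, -538, 253]), (306, 9, [218, -540, 253])]
385 [(258, 175, [198, -737, 0]), (266, 10, [270, -611, 253]), (274, 12, [268, -612, 255]), (282, 11, [265, -613, 257]), (290, 9, [262, -614, 258]), (298, 9, [259, -616, 259]), (306, 8, [256, -617, 261])]
390 [(258, 177, [201, -743, 2]), (266, 63, [271, -613, 252]), (274, 11, [270, -611, 259]), (282, 9, [267, -612, 261]), (290, 7, [265, -613, 263]), (298, 9, [262, -614, 264]), (306, 8, [260, -615, 267])]
[502.56059699 -58.10864225  33.24975231] [-7.94439840e+00  3.15028462e+01  1.13900023e+02  2.86526029e-03
  3.45982727e+01 -7.94311747e+00] [[ 6.35213630e-05  9.99999998e-01 -1.58096044e-05]
 [ 9.99999998e-01 -6.35208748e-05  3.08770325e-05]
 [ 3.08760282e-05 -1.58115657e-05 -9.99999999e-01]]
cam [501.97633452  13.87636151 191.48138036] cam0 [ 310.00073896 -547.47221523  373.75204217]
```

The picture and depth show that the fingertips sit about 14 mm behind the reported TCP, not ahead of it. They closed just on top of the lid, and the vials were held only by their caps. I'll open, go lower in steps and watch the force.

servo_tool(
  deltas=[
    {"travel": [0, 0, -0.02], "yaw": 0, "jaw": 0.02},
    {"travel": [0, 0, -0.03], "yaw": 0, "jaw": 0.085},
    {"travel": [0, 0, -0.03], "yaw": 0, "jaw": 0.085},
    {"travel": [0, 0, -0.03], "yaw": 0, "jaw": 0.085},
    {"travel": [0, 0, -0.03], "yaw": 0, "jaw": 0.085},
    {"travel": [0, 0, -0.03], "yaw": 0, "jaw": 0.085},
    {"travel": [0, 0, -0.01], "yaw": 0, "jaw": 0.085},
    {"travel": [0, 0, 0.005], "yaw": 0, "jaw": 0.085},
    {"travel": [0, 0, 0.015], "yaw": 0, "jaw": 0.085},
    {"travel": [0, 0, 0.015], "yaw": 0, "jaw": 0.085},
  ],
)

```text
time_s: 12.4
tcp_pos: [501.4, -58.0, 16.8]
ee_rot: [[0.0, 1.0, -0.003], [1.0, -0.0, 0.0], [0.0, -0.003, -1.0]]
ft_force: [-0.8, 0.2, 0.6]
grip_width: 0.996
gripper_force: 0.0
```

```bash
python3 - <<'E'
from h import *
s=robot.sense();print(s['tcp_pos'],s['grip_width'],s['ft_force'])
c=cap('wrist');P=wcloud(c);g=c['pixels'].max(2);ok=c['z_map']>0
m=(g<60)&ok&(np.indices(g.shape)[0]<330)&(P[...,2]<90)&(abs(P[...,0]-503)<70)&(abs(P[...,1]+58)<30)
print('finger low z wrist',np.percentile(P[m][:,2],[0,2,5,10]) if m.any() else None)
for n in('side','scene'):
    d=cap(n);P=cloud(d);g=d['pixels'].max(2)
    m=(g<60)&(d['z_map']>0)&(abs(P[...,0]-503)<70)&(abs(P[...,1]+58)<16)&(P[...,2]>4)&(P[...,2]<90)
    if m.any():print(n,m.sum(),'dark low z',np.round(np.percentile(P[m][:,2],[0,2,5,10])))
    if n=='side':w=d['pixels']
cv2.imwrite('pics/chk2.png',np.hstack([cv2.resize(w[130:240,240:360],(440,403),interpolation=cv2.INTER_CUBIC),cv2.resize(c['pixels'][180:330,160:420],(360,403))]))
E
```

```text
[501.43251855 -57.96348155  16.78382256] 0.9962352320160225 [-0.78624114  0.20930844  0.63248931]
finger low z wrist [31.14890266 46.8388468  49.19960754 52.36744124]
side 83 dark low z [26. 30. 48. 53.]
scene 120 dark low z [44. 50. 52. 54.]
```

View pics/chk2.png

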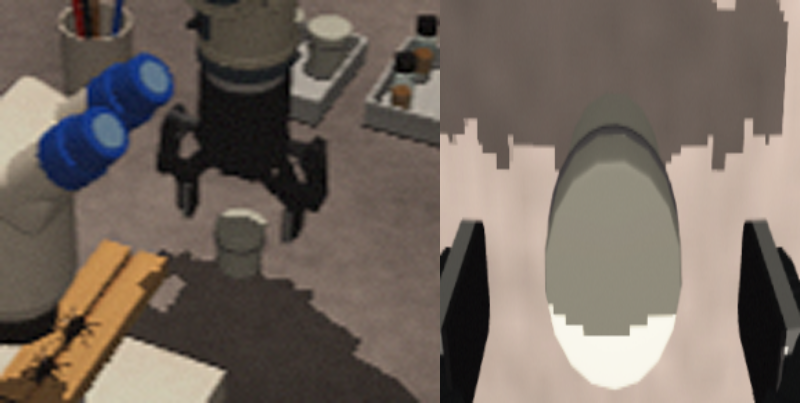

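The side crop shows the open fingertips level with the lid top while the TCP reads 17, so the open tips stand about 28 mm behind the TCP. I'll go down another 14 mm and grip.

servo_tool(
  deltas=[
    {"travel": [0, 0, 0.007], "yaw": 0, "jaw": 0.085},
    {"travel": [0, 0, 0.013], "yaw": 0, "jaw": 0.085},
    {"travel": [0, 0, 0.013], "yaw": 0, "jaw": 0.085},
    {"travel": [0, 0, 0.013], "yaw": 0, "jaw": 0.0},
    {"travel": [0, 0, 0.013], "yaw": 0, "jaw": 0.0},
    {"travel": [0, 0, 0.013], "yaw": 0, "jaw": 0.0},
    {"travel": [0, 0, 0.013], "yaw": 0, "jaw": 0.0},
    {"travel": [0, 0, 0.013], "yaw": 0, "jaw": 0.0},
    {"travel": [0, 0, 0.013], "yaw": 0, "jaw": 0.0},
  ],
  newtons=25,
)

```text
time_s: 13.45
tcp_pos: [502.7, -58.1, 5.5]
ee_rot: [[-0.0, 1.0, 0.0], [1.0, 0.0, -0.0], [-0.0, 0.0, -1.0]]
ft_force: [-1.2, -0.5, 5.9]
grip_width: 0.526
gripper_force: 25.4
```

servo_tool(
  deltas=[
    {"travel": [0, 0, -0.04], "yaw": 0, "jaw": 0.0},
    {"travel": [-0.02, 0.004, -0.075], "yaw": 0, "jaw": 0.0},
    {"travel": [-0.06, 0.012, -0.08], "yaw": 0, "jaw": 0.0},
    {"travel": [-0.1, 0.021, -0.08], "yaw": 0, "jaw": 0.0},
    {"travel": [-0.145, 0.03, -0.08], "yaw": 0, "jaw": 0.0},
    {"travel": [-0.19, 0.04, -0.08], "yaw": 0, "jaw": 0.0},
    {"travel": [-0.235, 0.049, -0.08], "yaw": 0, "jaw": 0.0},
    {"travel": [-0.26, 0.054, -0.08], "yaw": 0, "jaw": 0.0},
    {"travel": [-0.27, 0.057, -0.065], "yaw": 0, "jaw": 0.0},
    {"travel": [-0.27, 0.057, -0.04], "yaw": 0, "jaw": 0.0},
    {"travel": [-0.27, 0.057, -0.02], "yaw": 0, "jaw": 0.0},
    {"travel": [-0.27, 0.057, -0.011], "yaw": 0, "jaw": 0.0},
  ],
)

```text
time_s: 14.65
tcp_pos: [558.2, -327.5, 13.9]
ee_rot: [[0.0, 1.0, -0.003], [1.0, -0.0, 0.002], [0.002, -0.003, -1.0]]
ft_force: [0.3, 0.8, -1.7]
grip_width: 0.529
gripper_force: 26.2
```

servo_tool(
  deltas=[
    {"travel": [0, 0, 0.002], "yaw": 0, "jaw": 0.0},
    {"travel": [0, 0, 0.005], "yaw": 0, "jaw": 0.0},
    {"travel": [0, 0, 0.006], "yaw": 0, "jaw": 0.0},
    {"travel": [0, 0, 0.006], "yaw": 0, "jaw": 0.0},
  ],
)

```text
time_s: 15.05
tcp_pos: [560.1, -328.3, 11.0]
ee_rot: [[-0.0, 1.0, 0.001], [1.0, 0.0, -0.001], [-0.001, 0.001, -1.0]]
ft_force: [-0.5, -0.1, -0.4]
grip_width: 0.528
gripper_force: 26.2
```

servo_tool(
  deltas=[
    {"travel": [0, 0, 0.0015], "yaw": 0, "jaw": 0.0},
    {"travel": [0, 0, 0.002], "yaw": 0, "jaw": 0.0},
    {"travel": [0, 0, 0.002], "yaw": 0, "jaw": 0.062},
    {"travel": [0, 0, 0.002], "yaw": 0, "jaw": 0.062},
    {"travel": [0, 0, 0.002], "yaw": 0, "jaw": 0.062},
    {"travel": [0, 0, 0.002], "yaw": 0, "jaw": 0.062},
    {"travel": [0, 0, -0.02], "yaw": 0, "jaw": 0.062},
    {"travel": [0, 0, -0.06], "yaw": 0, "jaw": 0.07},
    {"travel": [0, 0, -0.1], "yaw": 0, "jaw": 0.085},
    {"travel": [0, 0, -0.14], "yaw": 0, "jaw": 0.085},
  ],
)

```text
time_s: 16.05
tcp_pos: [559.3, -327.9, 151.4]
ee_rot: [[0.0, 1.0, -0.001], [1.0, -0.0, 0.0], [0.0, -0.001, -1.0]]
ft_force: [0.2, -0.7, -0.8]
grip_width: 0.995
gripper_force: 0.0
```

```bash
python3 - <<'E'
from h import *
s=robot.sense();print(s['tcp_pos'],s['time_s'])
d=cap('wrist','wr5');P=wcloud(d);ok=d['z_map']>0;tops(P,ok,44,75,(330,480,-450,-280));tops(P,ok,40,75,(480,640,-450,-280))
d=cap('scene','sc5');P=cloud(d);ok=d['z_map']>0;tops(P,ok,44,75,(330,480,-450,-280));tops(P,ok,40,75,(480,640,-450,-280))
E
```

```text
[ 559.2704471  -327.94451657  151.38087004] 16.05
[64, 199, 32, 30, 669] circ 364.3 -335.6 r 12.4 z 64.9
[125, 202, 33, 33, 760] circ 432.3 -339.7 r 12.2 z 65.6
[76, 267, 29, 30, 567] circ 357.8 -409.4 r 12.5 z 63.4
[105, 271, 29, 31, 613] circ 394.4 -410.7 r 11.9 z 64.5
[136, 274, 21, 26, 209] circ 426.4 -409.8 r 10.3 z 64.8
[260, 177, 54, 55, 2292] circ 560.3 -330.3 r 22.9 z 50.5
[223, 242, 50, 49, 1944] circ 524.6 -388.4 r 23.4 z 50.4
[282, 247, 50, 49, 1909] circ 578.6 -393.8 r 23.1 z 50.4
[99, 222, 12, 13, 97] circ 366.8 -334.8 r 13.6 z 60.4
[68, 230, 18, 34, 336] circ 395.2 -411.8 r 50.0 z 62.9
[105, 239, 12, 14, 123] circ 436.1 -338.3 r 14.1 z 61.4
[90, 274, 26, 37, 658] circ 554.5 -394.2 r 50.4 z 49.9
[121, 275, 22, 19, 311] circ 562.3 -328.3 r 24.4 z 49.7
```

servo_tool(
  deltas=[
    {"travel": [0.045, 0.002, -0.01], "yaw": 0, "jaw": 0.085},
    {"travel": [0.09, 0.004, -0.02], "yaw": 0, "jaw": 0.085},
    {"travel": [0.135, 0.006, -0.03], "yaw": 0, "jaw": 0.085},
    {"travel": [0.18, 0.008, -0.04], "yaw": 0, "jaw": 0.085},
    {"travel": [0.225, 0.01, -0.05], "yaw": 0, "jaw": 0.085},
    {"travel": [0.27, 0.012, -0.05], "yaw": 0, "jaw": 0.085},
    {"travel": [0.298, 0.013, -0.05], "yaw": 0, "jaw": 0.085},
    {"travel": [0.298, 0.013, -0.05], "yaw": 0, "jaw": 0.085},
    {"travel": [0.298, 0.013, -0.05], "yaw": 0, "jaw": 0.085},
    {"travel": [0.298, 0.013, -0.05], "yaw": 0, "jaw": 0.085},
  ],
)

```text
time_s: 17.15
tcp_pos: [572.5, -30.9, 199.9]
ee_rot: [[0.001, 1.0, -0.0], [1.0, -0.001, -0.0], [-0.0, -0.0, -1.0]]
ft_force: [-0.1, 0.6, -0.6]
grip_width: 0.997
gripper_force: 0.0
```

```bash
python3 - <<'E'
from h import *
import pickle
s=robot.sense();print(s['tcp_pos'],s['time_s'])
for n in('wrist','side','scene'):
    c=cap(n,n+'6');pickle.dump(c,open(n+'6.pkl','wb'))
E
```

```text
[572.47590494 -30.92264988 199.85952001] 17.15
```

View pics/wrist6.png

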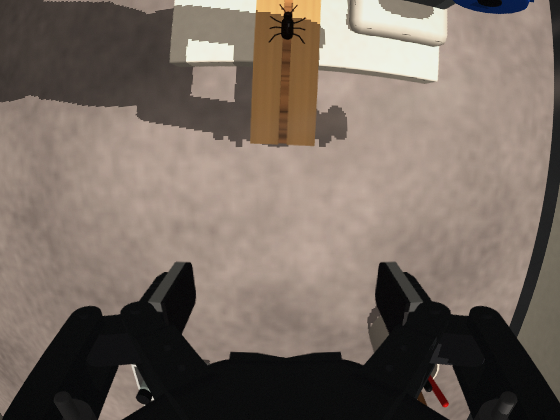

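The wrist view shows the board's end edge from about (250,143) to (315,145) and the base edge running from (172,62) to (437,80). I'll fit both on their planes.

```bash
cat > m3.py <<'E'
from h import *
import pickle,sys
from scipy.stats import siegelslopes
def fit(x,y,nm):
    f=siegelslopes(y,x);r=y-f[1]-f[0]*x;k=abs(r)<2
    f=np.polyfit(x[k],y[k],1);print(nm,'deg %.2f at %.1f -> %.1f (n %d/%d)'%(np.degrees(np.arctan(f[0])),x[k].mean(),np.polyval(f,x[k].mean()),k.sum(),len(k)));return f
def run(c,xlo=470,xhi=740):
    P=wcloud(c);h=cv2.cvtColor(c['pixels'],cv2.COLOR_BGR2HSV);z=P[...,2]
    wood=(z>48)&(z<60)&(h[...,1]>90)&(h[...,0]<28)&(P[...,0]>500)&(P[...,0]<650)
    wood=cv2.morphologyEx(wood.astype(np.uint8),cv2.MORPH_CLOSE,np.ones((9,9)))
    cs=max(cv2.findContours(wood,cv2.RETR_EXTERNAL,cv2.CHAIN_APPROX_NONE)[0],key=cv2.contourArea)[:,0]
    q=np.array([onz(c,u,v,54,True) for u,v in cs])[:,:2];print('z med',np.median(z[wood>0]))
    y0=q[:,1].min();cx=q[:,0]
    e=q[(q[:,1]<y0+7)&(abs(cx-np.median(cx[q[:,1]<y0+7]))<22)];fe=fit(e[:,0],e[:,1],'end y(x)')
    v=(q[:,1]>y0+12)&(q[:,1]<y0+110);m=cx[v].mean()
    L=q[v&(cx<m)];R=q[v&(cx>m)];fl=fit(L[:,1],L[:,0],'-x side');fr=fit(R[:,1],R[:,0],'+x side')
    E=[]   # base edge: first column-wise pixel rising above the bench with base height
    K=(z>31)&(z<37)&(h[...,1]<70)
    for u in range(150,460,3):
        vv=np.where(K[:140,u])[0]
        if len(vv) and not(wood[:,u].any()):E.append(onz(c,u,vv.max()+.5,34,True)[:2])
    E=np.array(E);fb=fit(E[:,0],E[:,1],'base edge y(x)')
    xc=(np.polyval(fl,y0+20)+np.polyval(fr,y0+20))/2
    ang=np.arctan((fl[0]+fr[0])/2)
    ov=(np.polyval(fb,xc)-np.polyval(fe,xc))*np.cos(np.arctan(fb[0]))
    print('board centre x at end+20: %.1f  end y %.1f  edge y %.1f  overhang %.1f board ang %.2f'%(xc,np.polyval(fe,xc),np.polyval(fb,xc),ov,np.degrees(ang)))
if __name__=='__main__': run(pickle.load(open('wrist6.pkl','rb')))
E
python3 m3.py
sed -i "s/'0.pkl'/'6.pkl'/" m2.py; python3 m2.py | grep -v t
```

```text
z med 54.422801782408925
end y(x) deg -2.70 at 570.2 -> 14.3 (n 47/47)
-x side deg 2.52 at 73.7 -> 542.1 (n 103/103)
+x side deg 2.44 at 73.2 -> 601.3 (n 102/102)
base edge y(x) deg -3.23 at 597.1 -> 91.6 (n 66/67)
board centre x at end+20: 569.9  end y 14.3  edge y 93.1  overhang 78.7 board ang 2.48
scene board 994 (array([578.8, 110.2]), array([192.3,  61.5]), 85.96) z 53.7
 base 2118 (array([599.7, 163.5]), array([301.4, 284.6]), 86.95) z 33.9
side board 1592 (array([577.8, 185.7]), array([342.2,  60.1]), 87.63) z 54.3
 base 2668 (array([601.6, 224.6]), array([261. , 280.3]), 86.76) z 34.3
```

```bash
python3 - <<'E'
from h import *
import pickle
c=pickle.load(open('wrist6.pkl','rb'));P=wcloud(c);z=P[...,2];h=cv2.cvtColor(c['pixels'],cv2.COLOR_BGR2HSV)
K=(z>31)&(z<37)&(h[...,1]<70)
f=np.radians(-3.23);ux=np.array([np.cos(f),np.sin(f)]);o=np.array([597.1,91.6])
q=P[K][:,:2]-o;s=q@ux;d=q@[-ux[1],ux[0]]
for a,b in((3,8),(8,13),(13,18),(18,25)):
    k=(d>a)&(d<b);print(a,b,'s range',np.round(np.percentile(s[k],[.5,99.5]),1),'-> mid x',np.round(o+ux*((s[k].min()+s[k].max())/2-20),1))
E
```

```text
3 8 s range [-142.3  133.5] -> mid x [572.7  93. ]
8 13 s range [-142.3  133.2] -> mid x [572.6  93. ]
13 18 s range [-142.6  133.8] -> mid x [573.2  92.9]
18 25 s range [-141.9  133.7] -> mid x [572.9  93. ]
```

servo_tool(
  deltas=[
    {"travel": [0.03, -0.001, 0.01], "yaw": 0.022, "jaw": 0.085},
    {"travel": [0.0655, -0.0026, 0.03], "yaw": 0.0436, "jaw": 0.085},
    {"travel": [0.0655, -0.0026, 0.06], "yaw": 0.0436, "jaw": 0.085},
    {"travel": [0.0655, -0.0026, 0.09], "yaw": 0.0436, "jaw": 0.085},
    {"travel": [0.0655, -0.0026, 0.12], "yaw": 0.0436, "jaw": 0.085},
    {"travel": [0.0655, -0.0026, 0.12], "yaw": 0.0436, "jaw": 0.085},
    {"travel": [0.0655, -0.0026, 0.12], "yaw": 0.0436, "jaw": 0.085},
  ],
)

```text
time_s: 18.0
tcp_pos: [570.0, 34.8, 80.3]
ee_rot: [[0.045, 0.999, -0.001], [0.999, -0.045, -0.0], [-0.0, -0.001, -1.0]]
ft_force: [-0.1, 0.2, 0.1]
grip_width: 0.995
gripper_force: 0.0
```

```bash
python3 - <<'E'
from h import *
s=robot.sense();print(s['tcp_pos'],s['time_s'])
c=cap('wrist');P=wcloud(c);h=cv2.cvtColor(c['pixels'],cv2.COLOR_BGR2HSV);z=P[...,2]
m=(z>48)&(z<60)&(h[...,1]>90)&(h[...,0]<28)&(P[...,0]>500)&(P[...,0]<650)
q=P[m];print(len(q),np.percentile(q[:,1],[.3,99.7]))
for y in range(10,60,8):
    k=q[(q[:,1]>y)&(q[:,1]<y+8)]
    if len(k)>20:print(y+4,np.round(np.percentile(k[:,0],[1,99]),1),len(k))
E
```

```text
[569.97042852  34.75875629  80.26087308] 18.0
23851 [ 14.66347167 175.01915969]
14 [540.2 599.1] 446
22 [539.8 598.9] 969
30 [540.4 599.4] 1007
38 [540.7 599.5] 1052
46 [541.1 599.9] 1104
54 [541.5 600. ] 1124
62 [541.6 600.5] 1191
```

servo_tool(
  deltas=[
    {"travel": [0, 0, 0.025], "yaw": 0, "jaw": 0.085},
    {"travel": [0, 0, 0.05], "yaw": 0, "jaw": 0.085},
    {"travel": [0, 0, 0.066], "yaw": 0, "jaw": 0.085},
    {"travel": [0, 0, 0.073], "yaw": 0, "jaw": 0.085},
    {"travel": [0, 0, 0.073], "yaw": 0, "jaw": 0.085},
    {"travel": [0, 0, 0.073], "yaw": 0, "jaw": 0.066},
    {"travel": [0, 0, 0.073], "yaw": 0, "jaw": 0.066},
    {"travel": [0, 0, 0.073], "yaw": 0, "jaw": 0.066},
  ],
  newtons=20,
)

```text
time_s: 18.85
tcp_pos: [570.6, 35.4, 8.1]
ee_rot: [[0.044, 0.999, 0.001], [0.999, -0.044, 0.0], [0.0, 0.001, -1.0]]
ft_force: [-0.2, 0.5, -0.2]
grip_width: 0.77
gripper_force: 0.0
```

servo_tool(
  deltas=[
    {"travel": [0, 0, 0], "yaw": 0, "jaw": 0.063},
    {"travel": [0, 0, 0], "yaw": 0, "jaw": 0.061},
    {"travel": [0, 0, 0], "yaw": 0, "jaw": 0.059},
    {"travel": [0, 0, 0], "yaw": 0, "jaw": 0.057},
    {"travel": [0, 0, 0], "yaw": 0, "jaw": 0.057},
    {"travel": [0, 0, 0], "yaw": 0, "jaw": 0.057},
  ],
)

```text
time_s: 19.45
tcp_pos: [570.2, 35.4, 7.4]
ee_rot: [[0.044, 0.999, 0.0], [0.999, -0.044, 0.0], [0.0, 0.0, -1.0]]
ft_force: [-1.0, 0.1, 4.5]
grip_width: 0.697
gripper_force: 23.3
```

```bash
cat > tilt.py <<'E'
from h import *
def tilt():
    s=robot.sense();print(s['time_s'],np.round(s['tcp_pos'],1),'grip',round(s['grip_width'],3),round(s['gripper_force'],1),'ft',np.round(s['ft_force'],1))
    c=cap('wrist');P=wcloud(c);h=cv2.cvtColor(c['pixels'],cv2.COLOR_BGR2HSV);z=P[...,2]
    m=(z>44)&(z<64)&(h[...,1]>90)&(h[...,0]<28)&(P[...,0]>500)&(P[...,0]<650)
    q=P[m];q=q[(q[:,1]<s['tcp_pos'][1]+150)]
    for _ in range(4):
        A=np.c_[q[:,0]-570,q[:,1]-100,np.ones(len(q))];f=np.linalg.lstsq(A,q[:,2],rcond=None)[0];r=q[:,2]-A@f;q=q[abs(r)<max(1.2,1.5*r.std())]
    print('slope x %.4f y %.4f z@(570,100) %.2f  y range %.0f..%.0f n %d'%(*f,q[:,1].min(),q[:,1].max(),len(q)))
    return c
if __name__=='__main__':tilt()
E
python3 tilt.py
```

```text
19.45 [570.2  35.4   7.4] grip 0.697 23.3 ft [-1.   0.1  4.5]
slope x 0.0011 y 0.0028 z@(570,100) 54.55  y range 12..151 n 44515
```

servo_tool(
  deltas=[
    {"travel": [-0.004, 0, -0.0005], "yaw": 0.001, "jaw": 0.057},
    {"travel": [-0.012, 0, -0.0005], "yaw": 0.002, "jaw": 0.057},
    {"travel": [-0.021, 0, -0.0005], "yaw": 0.003, "jaw": 0.057},
    {"travel": [-0.03, 0, -0.0005], "yaw": 0.004, "jaw": 0.057},
    {"travel": [-0.039, -0.0005, -0.0005], "yaw": 0.005, "jaw": 0.057},
    {"travel": [-0.048, -0.0005, -0.0005], "yaw": 0.006, "jaw": 0.057},
    {"travel": [-0.057, -0.0005, -0.0005], "yaw": 0.008, "jaw": 0.057},
    {"travel": [-0.066, -0.001, -0.0005], "yaw": 0.01, "jaw": 0.057},
    {"travel": [-0.075, -0.001, -0.0005], "yaw": 0.012, "jaw": 0.057},
    {"travel": [-0.084, -0.001, -0.0005], "yaw": 0.013, "jaw": 0.057},
    {"travel": [-0.09, -0.001, -0.0005], "yaw": 0.013, "jaw": 0.057},
    {"travel": [-0.09, -0.001, -0.0005], "yaw": 0.013, "jaw": 0.057},
  ],
)

```text
time_s: 20.7
tcp_pos: [564.9, -55.5, 7.7]
ee_rot: [[0.057, 0.998, -0.0], [0.998, -0.057, -0.0], [-0.0, -0.0, -1.0]]
ft_force: [0.4, 0.0, -0.3]
grip_width: 0.698
gripper_force: 22.7
```

```bash
python3 - <<'E'
from tilt import *
import m3
c=tilt();cv2.imwrite('pics/w8.png',c['pixels'])
try: m3.run(c)
except Exception as e: print(e)
E
```

```text
20.7 [564.9 -55.5   7.7] grip 0.698 22.7 ft [ 0.4  0.  -0.3]
slope x 0.0008 y -0.0004 z@(570,100) 54.52  y range -79..61 n 44358
z med 54.56780410738598
end y(x) deg -3.21 at 568.0 -> -77.1 (n 88/98)
-x side deg 3.34 at -14.3 -> 536.9 (n 244/352)
+x side deg 3.24 at -14.5 -> 596.9 (n 248/352)
too many indices for array: array is 1-dimensional, but 2 were indexed
```

servo_tool(
  deltas=[
    {"travel": [-0.005, 0, 0], "yaw": 0, "jaw": 0.057},
    {"travel": [-0.012, 0, 0], "yaw": 0, "jaw": 0.057},
    {"travel": [-0.019, 0, 0], "yaw": 0, "jaw": 0.057},
    {"travel": [-0.025, 0, 0], "yaw": 0, "jaw": 0.057},
    {"travel": [-0.029, 0, 0], "yaw": 0, "jaw": 0.057},
    {"travel": [-0.0303, 0, 0], "yaw": 0, "jaw": 0.057},
    {"travel": [-0.0303, 0, 0], "yaw": 0, "jaw": 0.057},
    {"travel": [-0.0303, 0, 0], "yaw": 0, "jaw": 0.057},
  ],
)

```text
time_s: 21.55
tcp_pos: [563.4, -84.8, 7.8]
ee_rot: [[0.057, 0.998, 0.0], [0.998, -0.057, -0.0], [-0.0, 0.0, -1.0]]
ft_force: [-0.5, -0.1, -0.3]
grip_width: 0.697
gripper_force: 22.6
```

```bash
python3 - <<'E'
from tilt import *
import pickle
c=tilt();cv2.imwrite('pics/w9.png',c['pixels']);pickle.dump(c,open('w9.pkl','wb'))
for n in('side','scene'):
    d=cap(n);pickle.dump(d,open(n+'9.pkl','wb'));cv2.imwrite('pics/%s9.png'%n,d['pixels'])
a=c['pixels'][0:200,100:460];b=cv2.imread('pics/side9.png')[150:300,160:340]
cv2.imwrite('pics/v9.png',np.vstack([cv2.resize(a,(540,300)),cv2.resize(b,(360,300),interpolation=cv2.INTER_CUBIC).copy() if 0 else cv2.copyMakeBorder(cv2.resize(b,(360,300),interpolation=cv2.INTER_CUBIC),0,0,0,180,cv2.BORDER_CONSTANT)]))
E
```

```text
21.55 [563.4 -84.8   7.8] grip 0.697 22.6 ft [-0.5 -0.1 -0.3]
slope x 0.0008 y -0.0004 z@(570,100) 54.56  y range -108..32 n 44332
```

View pics/v9.png

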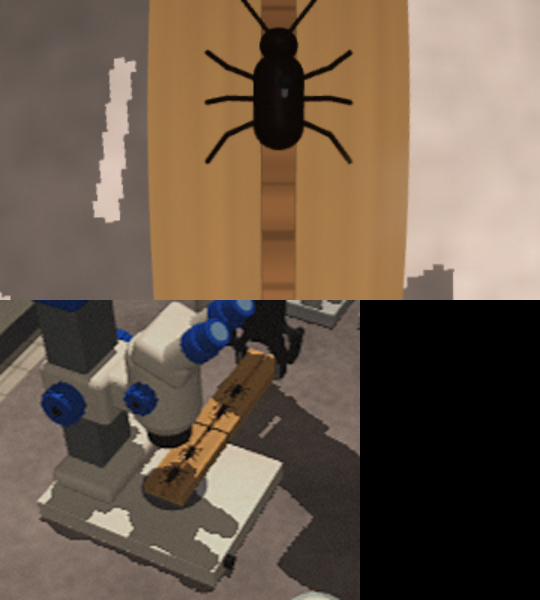

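The lower crop (side view) shows the line across the board at crop (205,428), close to the base edge, with the last beetle below the lens. I'll measure the line and the inner end against the far base edge in this view.

```bash
python3 - <<'E'
from h import *
import pickle
c=pickle.load(open('side9.pkl','rb'));P=cloud(c);h=cv2.cvtColor(c['pixels'],cv2.COLOR_BGR2HSV);z=P[...,2]
th=np.radians(-3.25);X=np.array([np.cos(th),np.sin(th)]);Y=np.array([-X[1],X[0]])
# board frame-ish coords
w=(z>47)&(z<62)&(P[...,0]>520)&(P[...,0]<640)&(P[...,1]>-150)&(P[...,1]<260)
v,u=np.where(w);q=np.array([onz(c,a,b,54)[:2] for a,b in zip(u,v)]);sx=q@X;sy=q@Y;val=h[...,2][v,u]
wood=(h[...,1][v,u]>100)
print('sx range',np.percentile(sx[wood],[1,99]),'sy range',np.percentile(sy[wood],[.5,99.5]))
mx=np.median(sx[wood])
k=(abs(sx-mx)>8)&(abs(sx-mx)<26)
for y in np.arange(60,150,3):
    t=k&(sy>=y)&(sy<y+3)
    if t.sum():print(int(y),t.sum(),int(np.mean(val[t])),end=' | ')
print()
b=(z>31)&(z<37)&(h[...,1]<90)&(P[...,0]>440)&(P[...,0]<760)&(P[...,1]>80)&(P[...,1]<340)
v,u=np.where(b);q=np.array([onz(c,a,bb,34)[:2] for a,bb in zip(u,v)]);sx=q@X;sy=q@Y
for x in range(480,720,30):
    t=(sx>x)&(sx<x+30)
    if t.sum()>5:print('base',x,np.round(np.percentile(sy[t],[0,1,99,100]),1),t.sum())
for y in range(150,290,30):
    t=(sy>y)&(sy<y+30)
    if t.sum()>5:print('base sx',y,np.round(np.percentile(sx[t],[0,1,99,100]),1))
print(Y@[572.8,93.0],Y@[579,202.8],X@[579,202.8])
s=robot.sense();print(s['tcp_pos'])
E
```

```text
sx range [536.92915661 597.77819646] sy range [-68.48089339 271.506611  ]
60 6 82 | 63 8 84 | 66 8 82 | 69 7 88 | 72 7 88 | 75 6 117 | 78 6 121 | 81 7 101 | 84 6 141 | 87 7 146 | 90 8 182 | 93 9 167 | 96 6 185 | 99 7 168 | 102 9 182 | 105 8 180 | 108 8 172 | 111 6 184 | 114 11 184 | 117 7 189 | 120 6 188 | 123 11 130 | 126 7 85 | 129 8 160 | 132 9 183 | 135 8 185 | 138 7 184 | 141 12 177 | 144 6 178 | 147 9 173 | 
base 480 [128.7 131.4 346.9 351.4] 612
base 510 [129.  131.7 348.4 350.4] 576
base 540 [267.5 268.3 348.8 349.5] 229
base 570 [267.6 268.6 348.  349.1] 235
base 600 [177.  181.7 348.2 349.9] 367
base 630 [181.1 190.4 349.4 350.1] 133
base 660 [308.8 309.  349.7 350.3] 109
base 690 [134.8 137.6 348.7 349.4] 115
base sx 150 [447.8 449.2 601.2 617.8]
base sx 180 [448.1 448.9 630.7 631.3]
base sx 210 [447.3 449.5 630.  631.5]
base sx 240 [448.1 449.7 629.6 631.4]
base sx 270 [447.7 449.9 629.5 631.2]
125.32405407813607 235.29895478822596 566.571479934852
[563.41249222 -84.58976532   7.7354097 ]
```

```bash
python3 - <<'E'
from h import *
import pickle
th=np.radians(-3.25);X=np.array([np.cos(th),np.sin(th)]);Y=np.array([-X[1],X[0]])
def prof(c,name,x0,x1,y0,y1,zp,step=1.5):
    # sample the image on a grid of the plane at height zp
    K=np.array(c['intrinsics']);R=np.array(c['R']);t=np.array(c['t'])
    sx=np.arange(x0,x1,1.);sy=np.arange(y0,y1,step);G=np.array([[*(a*X+b*Y),zp] for b in sy for a in sx])
    p=(G@R.T+t);uv=p@K.T;uv=uv[:,:2]/uv[:,2:];g=c['pixels'].astype(np.float32)
    s=cv2.remap(g,uv[:,0].astype(np.float32).reshape(len(sy),-1),uv[:,1].astype(np.float32).reshape(len(sy),-1),cv2.INTER_LINEAR)
    print(name);print(' '.join('%.1f:%d/%d'%(b,*r) for b,r in zip(sy,s[...,[0,2]].mean(1))))
for n in('side','scene'):
    c=pickle.load(open(n+'9.pkl','rb'))
    prof(c,n+' line L',542,558,112,142,54);prof(c,n+' line R',576,592,112,142,54)
    prof(c,n+' base edge',460,520,116,142,34)
    prof(c,n+' outer end',545,590,-84,-56,54); prof(c,n+' inner end',545,590,255,280,54)
E
python3 - <<'E'
import sys;sys.path.insert(0,'.')
import os;os.chdir('.')
from h import *
import m3,pickle
try:m3.run(pickle.load(open('w9.pkl','rb')))
except Exception as e:print(e)
E
```

```text
side line L
112.0:75/186 113.5:75/186 115.0:76/186 116.5:76/187 118.0:76/188 119.5:76/187 121.0:74/183 122.5:69/171 124.0:60/146 125.5:49/116 127.0:45/103 128.5:49/115 130.0:60/144 131.5:69/168 133.0:74/180 134.5:76/184 136.0:76/185 137.5:76/185 139.0:75/184 140.5:75/183
side line R
112.0:74/182 113.5:75/184 115.0:76/186 116.5:76/186 118.0:77/187 119.5:77/188 121.0:76/186 122.5:70/170 124.0:59/140 125.5:49/110 127.0:46/101 128.5:52/118 130.0:62/147 131.5:70/170 133.0:74/181 134.5:76/185 136.0:76/186 137.5:75/184 139.0:74/182 140.5:73/179
side base edge
116.0:45/57 117.5:45/57 119.0:44/57 120.5:44/56 122.0:43/55 123.5:41/53 125.0:45/58 126.5:61/78 128.0:93/117 129.5:129/160 131.0:155/190 132.5:167/204 134.0:170/208 135.5:170/208 137.0:170/207 138.5:169/207 140.0:169/206 141.5:169/206
side outer end
-84.0:48/59 -82.5:50/62 -81.0:53/65 -79.5:55/68 -78.0:58/71 -76.5:61/78 -75.0:64/89 -73.5:67/105 -72.0:69/122 -70.5:69/135 -69.0:68/140 -67.5:64/137 -66.0:58/129 -64.5:52/118 -63.0:46/107 -61.5:42/98 -60.0:39/92 -58.5:37/89 -57.0:36/88
side inner end
255.0:33/75 256.5:33/75 258.0:33/75 259.
[... 987 characters left out ...]
84.0:100/120 -82.5:99/119 -81.0:95/117 -79.5:89/114 -78.0:82/112 -76.5:74/113 -75.0:69/119 -73.5:70/131 -72.0:74/145 -70.5:78/154 -69.0:79/156 -67.5:76/151 -66.0:71/140 -64.5:65/127 -63.0:59/115 -61.5:54/103 -60.0:49/92 -58.5:44/80 -57.0:40/67
scene inner end
255.0:80/37 256.5:83/36 258.0:86/37 259.5:89/37 261.0:91/37 262.5:93/38 264.0:95/38 265.5:96/39 267.0:97/39 268.5:98/40 270.0:98/41 271.5:98/42 273.0:98/43 274.5:98/45 276.0:98/47 277.5:99/49 279.0:99/52
z med 54.61564867629332
end y(x) deg -3.44 at 566.4 -> -106.6 (n 88/98)
-x side deg 3.30 at -43.6 -> 535.2 (n 244/404)
+x side deg 3.19 at -44.0 -> 595.3 (n 247/387)
too many indices for array: array is 1-dimensional, but 2 were indexed
```

The views agree: line against base edge is −1.5 mm from the side, +1.7 mm from the scene and −0.4 mm from the wrist camera. The board's centreline is within about 1 mm of the lens axis, and the board is flat and held at 23 N. I'm handing in.

```bash
python3 -c "
from workcell import robot
print(robot.hand_in())"
```

```text
the job is handed in; nothing more can be done
None
```

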